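# Sweep the scrap off the bench into the scrap pan

### The job

Clear the bench for the next job: push the hex nut and the two short tube offcuts (one round, one square) across the bench top and in through the open mouth of the blue scrap pan, until all three are completely inside it. Only sweep them along with the fingers; do not pick any of them up. Leave the tall pipe sleeve, the tape measure and the wire brush as they stand.

Things in the scene. Friction and masses are not known exactly. Their poses are not given: they have to be found in the camera images.
- pan: blue sheet-metal scrap pan, like a dustpan, fixed to the bench. Inside 180 mm (own x) by 140 mm (own y), open on top, floor 3 mm thick. Origin: at bench height below the centre of the inside. Own z up; own +y points out through the open mouth. Walls 35 mm high, 4 mm thick, at x = +-90 mm and at the back, y = -70 mm; no wall at the mouth, y = +70 mm
- pan_mouth (a point): middle of the pan's mouth at floor height: the pan's x = 0, y = +70 mm, 3 mm above the bench; axes as the pan's. A ramp as wide as the pan leads up to it from the bench, starting 25 mm farther out, so that parts slide in
- nut: bright steel hexagon nut lying flat, 36 mm across flats (42 mm across corners), 18 mm high, about 110 g; origin at the centre of its underside, z up. Loose, slides on the bench
- collar: rust-brown round tube offcut standing on its end, 36 mm outside diameter, 22 mm high, wall 5 mm, about 70 g; origin at the centre of its underside, z up. Loose, slides on the bench
- square: dark steel square tube offcut standing on its end, 34 x 34 mm outside, 22 mm high, wall 3 mm, about 70 g; origin at the centre of its underside, z up. Loose, slides on the bench
- sleeve: bystander: rust-brown pipe sleeve standing upright, 48 mm diameter, 60 mm tall; origin at the centre of its underside, z up
- tape: bystander: black tape measure with yellow discs, 70 mm (own x) by 36 mm (own y), 58 mm tall; a steel tape hook stands out 13 mm more at own +x; origin at the centre of its underside, z up
- brush: bystander: wire brush with wooden back, lying bristles down, 220 mm (own x) by 40 mm (own y), 47 mm high; origin at the centre of its underside, z up

How it is judged:
At the end, for the whole second after the job is handed in: The centres of nut, round offcut and square offcut all lie between the pan's walls and at least 15 mm inside its mouth, at rest (under 20 mm/s) and no higher than 30 mm above the bench (y of nut in the frame of pan between -0.07 and 0.055 m and x of nut in the frame of pan between -0.09 and 0.09 m and height (world z) of each of nut, collar, square below 0.03 m and linear speed of each of nut, collar, square below 0.02 m/s and y of collar in the frame of pan between -0.07 and 0.055 m and x of collar in the frame of pan between -0.09 and 0.09 m and y of square in the frame of pan between -0.07 and 0.055 m and x of square in the frame of pan between -0.09 and 0.09 m); the robot touches nothing.
It fails at once if the nut or an offcut is lifted more than 30 mm off the bench (height (world z) of any of nut, collar, square above 0.03 m).
It fails at once if the standing pipe sleeve is shifted more than 15 mm or tipped over (distance of sleeve from where it was at the start of the episode above 0.015 m or angle between sleeve's own z axis and vertical above 0.3 rad).
It fails at once if the tape measure is shifted more than 15 mm or tipped over (distance of tape from where it was at the start of the episode above 0.015 m or angle between tape's own z axis and vertical above 0.3 rad).
It fails at once if the wire brush is shifted more than 15 mm or tipped over (distance of brush from where it was at the start of the episode above 0.015 m or angle between brush's own z axis and vertical above 0.3 rad).
It also fails if it takes over 72 s, if anything falls off the work surface, if the arm or the gripper's body presses on something with over 40 N, if the wrist force passes 120 N, or if a joint passes its speed limit or range.

### The arm

A 7-joint arm with a two-finger parallel gripper is mounted at the origin on the work surface. World frame = base frame: x ahead of the robot, y to its left, z up, the work surface at z = 0. Lengths are in m, angles in rad, forces in N, time in s.
With the tool pointing down it reaches from about 0.4 to 0.85 m from the base axis. Payload 10.4 kg.
Tool frame: the origin (TCP) lies between the finger pads; the fingertips stand 22 mm ahead of it and the grasp point (between the pads) lies 3 mm ahead of it; z points along the fingers, y is the line along which they close (so a half turn about z gives the same grasp; the last joint's range is limited). The gripper opens to 85 mm and grips with 20 to 120 N. Pads are 22 mm wide; open, the fingers measure 114 mm over their backs; the gripper's body (76 mm by 85 mm) begins 54 mm behind the grasp point. The pads swing forward as they close: fully open they stand 13 mm farther back than shut.
Start: joints at [-1.354, 0.332, -0.065, 1.46, 0.022, 1.35, -0.088], TCP at [0.148, 0.607, 0.253] pointing down, gripper open.
Joint ranges: [-2.6, 2.6], [-0.5, 2.12], [-1.47, 1.34], [0.16, 2.42], [-1.27, 4.41], [0.06, 2.06], [-2.6, 2.6]. Speed limits (rad/s): [2.22, 2.22, 2.79, 2.79, 3.14, 3.14, 3.14].

### API

Orientations are given as a unit quaternion [x, y, z, w].
In Python, from workcell import manip, camera, ticket, boxes_of, outline_of gives the robot as it stands.
- The arm moves only by the tool carry_out, never from a script. Its argument "deltas" is a list of rows, each a list of 5 numbers: the shift along the tool's x, y, z as a fraction of full scale, then the turn about the tool's z as a fraction of full scale, then the opening, from -1 (shut) to 1 (fully open), so that 0 is half open. In form: [[tx, ty, tz, spin, gripper], ...]. A call has 1 to 20 rows; each row is the pose to reach, as a shift and turn from the pose commanded when the call began, along the tool's axes at that moment; what a row does not reach only later rows make up. Full scale, the value 1, is 150 mm for a shift and 30 degrees for a turn. A row lasts 1/8 s, in which the tool goes at most 62.5 mm and 10.7 degrees, less where a joint would pass 70% of its speed; a pose out of reach is approached as far as the arm can. A call with a number of a shift or a turn outside -1 to 1 is refused whole. A call with a gripper value outside its range is refused whole. The fingers move at their own pace and stop on an object; "force" is the grip in N (left out, the last holds). Time passes only in rows, so rows that repeat a pose let the fingers close. It gives the time, the measured TCP pose, the force, the opening and the grip force at its end, in the units of the state.
- manip.get_obs(): the state, without advancing time (a new reading comes with each control period).
- camera(name): name is "side" or "top"; returns a dict with "img" (384x512x3 uint8, red, green, blue), "depth" (384x512 float32, m along the optical axis (not along the pixel's ray), 0 where there is no reading), "vertical_fov" (degrees; the focal length in pixels is half the picture's height over the tangent of half this angle, whatever the lens; pixels are square), "cx", "cy" (the principal point, pixels), "k1" (the pictures are not rectified: a ray, as slopes to the right and down, at radius r is drawn at 1 + k1 r^2 times it, then the intrinsics apply), "R" (3x3) and "t" (3): a world point X has camera coordinates R X + t. Camera axes: x right, y down, z forward; pixel columns grow to the right and rows downward; lengths in m; the calibration is good to about 2 mm. A picture is of the moment at which its call begins.
- ticket.hand_in(): hands the job in; it is judged then, once.
Trained networks look in a picture, given as the dict that the camera call returned (one of the last four; its "shot" number tells which), for a name from the list of things; names that differ only in an ending like _2 or _b are one class to them, and where a whole thing is asked for, a point or a joint stands for the part that bears it (a point fixed in the world has none). Each returns a list of dicts, best first, with "conf" (0 to 1); they miss things now and then, are a little off and sometimes report something else, mostly with a low value. They report only what shows in the picture. A call takes as long as a camera call.
- boxes_of(query, picture): "position" ([x, y, z] in m, in world coordinates, good to about 4 mm: the middle of the surface that is visible of it).
- outline_of(query, picture): "region" (384x512 bool, what is visible of it).
The state is a dict: "clock": time; "joint_pos": joint angles; "joint_velocities": joint speeds; "tau": joint torques, N m; "position": TCP position; "ee_rot": TCP orientation; "ft_force": force on the tool from outside, world axes, zero at the start; "torque": the same for the moment, N m; "grip_width": opening from 0.0 (shut) to 1.0 (fully open); "grasp_force": force on a finger pad.
Only numpy, scipy, OpenCV 4.12 (cv2) and the standard library are available. Lean on these libraries where they do the work, as an engineer would, in place of code of your own. Each camera call takes 0.05 s, during which the arm holds its last target. There are 200 camera calls.

## Working session

There is one attempt and no reset: what is moved stays moved. The work goes in short steps, Python scripts to look and compute and a tool call to move; the robot and the scene stay as the last step left them, time stands still between calls to the robot, and variables do not carry over. Pictures are saved under pics/ and viewed, at most 10 in all, crops included, and the job is handed in when it is done.

Besides the shell and the picture viewer there is one more tool, called after "Request:" by a JSON object that holds its "op" and its "data", one argument or row to a line. carry_out: Moves the arm, as the interface text tells. Its arguments: {"type":"object","properties":{"deltas":{"type":"array","items":{"type":"array","items":{"type":"number"}}},"force":{"type":"number"}},"required":["deltas"]}

```bash
mkdir -p pics
cat > h.py <<'E'
import numpy as np, cv2
from workcell import manip, camera, ticket, boxes_of, outline_of
def cloud(p):
    h,w=p["depth"].shape; f=h/2/np.tan(np.radians(p["vertical_fov"])/2)
    v,u=np.mgrid[:h,:w].astype(float)
    K=np.array([[f,0,p["cx"]],[0,f,p["cy"]],[0,0,1]])
    n=cv2.undistortPoints(np.stack([u.ravel(),v.ravel()],1)[:,None],K,np.array([p["k1"],0,0,0.]))[:,0]
    d=p["depth"].ravel()
    C=np.c_[n[:,0]*d,n[:,1]*d,d]
    X=(C-p["t"])@p["R"]
    X[d==0]=np.nan
    return X.reshape(h,w,3)
def look(names,cam="top"):
    p=camera(cam); X=cloud(p)
    for n in names:
        b=boxes_of(n,p); o=outline_of(n,p)
        print(n,[(np.round(k["position"],3).tolist(),round(k["conf"],2)) for k in b[:2]])
        for k in o[:1]:
            P=X[k["region"]]; P=P[np.isfinite(P[:,0])]
            if len(P)<5: continue
            zt=np.percentile(P[:,2],90); T=P[P[:,2]>zt-.006]
            r=cv2.minAreaRect((T[:,:2]*1000).astype(np.float32))
            print("   seg",round(k["conf"],2),"top z",round(zt,3),"rect",np.round(r[0],0),np.round(r[1],0),round(r[2],0))
    return p,X
E
python3 - <<'E'
from h import *
p,X=look("pan nut collar square sleeve tape brush".split())
q=camera("side")
cv2.imwrite("pics/a.png",p["img"][...,::-1]);cv2.imwrite("pics/b.png",q["img"][...,::-1])
o=manip.get_obs();print(o["clock"],o["position"],o["ee_rot"],o["ft_force"])
E
```

```text
pan [([0.544, -0.162, 0.006], 0.78)]
   seg 0.95 top z 0.018 rect [ 551. -174.] [190. 146.] 11.0
nut [([0.47, 0.031, 0.013], 0.79)]
   seg 0.52 top z 0.02 rect [469.  29.] [38. 33.] 90.0
collar [([0.591, 0.009, 0.021], 0.65)]
   seg 0.46 top z 0.024 rect [587.   8.] [23. 33.] 56.0
square [([0.544, 0.161, 0.022], 0.62)]
   seg 0.62 top z 0.023 rect [554. 168.] [24. 40.] 21.0
sleeve [([0.453, 0.325, 0.044], 0.62)]
   seg 0.67 top z 0.02 rect [468.  29.] [34. 38.] 5.0
tape [([0.702, 0.108, 0.06], 0.63)]
   seg 0.93 top z 0.059 rect [710. 102.] [37. 68.] 17.0
brush [([0.59, 0.416, 0.044], 0.85)]
   seg 0.76 top z 0.049 rect [599. 413.] [ 41. 218.] 70.0
0.8 [0.14842597 0.60716585 0.25336351] [ 1.19626999e-01  9.92818903e-01  7.71955913e-05 -1.10150472e-05] [ 0.4405767   0.19640527 -0.65895439]
```

View pics/a.png

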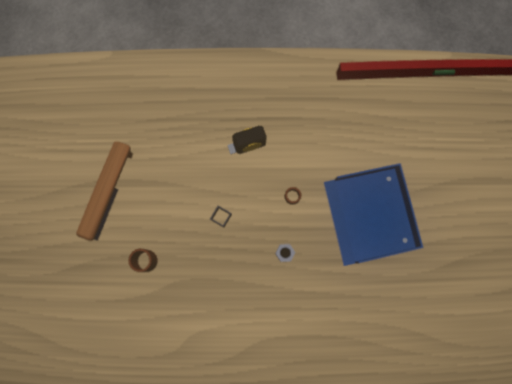

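View pics/b.png

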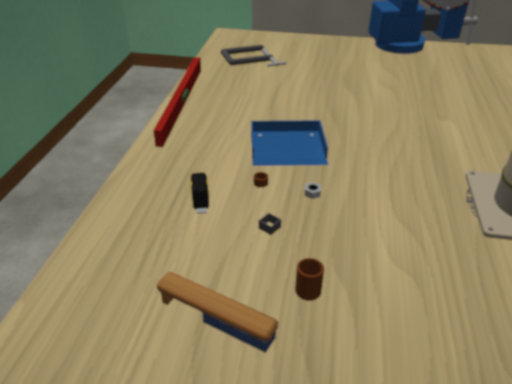

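The top view shows the blue pan around (372,214) with its mouth to the left. The nut is at (286,253), the collar at (292,196) and the square at (221,216). The tape (249,140), sleeve (143,260) and brush (105,190) are clear of the sweep lanes. The networks agree with this, except that the sleeve outline has picked up the nut. My pan estimate is centre (0.551,-0.172), yaw 11°.

Request:
{"op": "carry_out", "data": {
  "deltas": [
    [-1,-1,0,1,-0.5],
    [-1,-1,0,1,-0.5],
    [-1,-1,0,1,-0.5],
    [-1,-1,0,1,-0.5],
    [-1,-1,0,1,-0.5],
    [-1,-1,0,1,-0.5]
  ]
}}

```text
clock: 1.55
position: [0.2578, 0.4266, 0.2534]
ee_rot: [0.372, 0.928, 0.0, -0.0]
ft_force: [0.4, 0.2, -0.2]
grip_width: 0.252
grasp_force: 0.0
```

```bash
cat >> h.py <<'E'
from scipy.spatial.transform import Rotation as Ro
A=np.radians(11); U=np.array([[np.cos(A),np.sin(A)],[-np.sin(A),np.cos(A)]]); C0=np.array([.551,-.172])
def pan(xy): return U@(np.array(xy)[:2]-C0)
def goto(px,py,z=None):
    o=manip.get_obs(); R=Ro.from_quat(o["ee_rot"]).as_matrix(); t=o["position"]
    w=C0+U.T@np.array([px,py]); d=R.T@np.array([w[0]-t[0],w[1]-t[1],(z or t[2])-t[2]])
    a=np.degrees(np.arctan2(R[1,0],R[0,0]))
    print("t",o["clock"],"pan mm",np.round(pan(t)*1000),"z",t[2].round(3),"yaw",a.round(1),"grip",o["grip_width"],"F",np.round(o["ft_force"],1),"| delta frac",np.round(d/.15,2),"spin frac",round((a-101)/30,2))
E
python3 -c "
from h import *
goto(-.042,.284)
for n,q in dict(nut=(.469,.03),col=(.589,.008),sq=(.549,.163)).items(): print(n,pan(q))"
```

```text
t 1.55 pan mm [-174.  644.] z 0.253 yaw 136.3 grip 0.2522402035463133 F [ 0.4  0.2 -0.2] | delta frac [-2.46 -0.67 -0.  ] spin frac 1.18
nut [-0.04195001  0.21393503]
col [0.07164745 0.16944215]
sq [0.06195776 0.32922672]
```

Request:
{"op": "carry_out", "data": {
  "deltas": [
    [-1,-0.3,0,1,-0.5],
    [-1,-0.3,0,1,-0.5],
    [-1,-0.3,0,1,-0.5],
    [-1,-0.3,0,1,-0.5],
    [-1,-0.3,0,1,-0.5]
  ]
}}

```text
clock: 2.17
position: [0.3351, 0.2911, 0.2533]
ee_rot: [0.599, 0.801, 0.0, -0.0]
ft_force: [0.4, 0.4, -0.1]
grip_width: 0.256
grasp_force: 0.0
```

```bash
python3 -c "
from h import *
goto(-.042,.284,.03)"
```

```text
t 2.175 pan mm [-124.  496.] z 0.253 yaw 106.5 grip 0.2556198667142974 F [ 0.4  0.4 -0.1] | delta frac [-1.46  0.41  1.49] spin frac 0.18
```

Request:
{"op": "carry_out", "data": {
  "deltas": [
    [-1,0.35,0.9,0.18,-0.5],
    [-1,0.35,0.9,0.18,-0.5],
    [-1,0.35,0.9,0.18,-0.5],
    [-1,0.35,0.9,0.18,-0.5],
    [-1,0.35,0.9,0.18,-0.5]
  ]
}}

```text
clock: 2.8
position: [0.4278, 0.1606, 0.1173]
ee_rot: [0.637, 0.771, -0.001, -0.0]
ft_force: [-0.7, 0.6, 0.4]
grip_width: 0.251
grasp_force: 0.0
```

```bash
python3 -c "
from h import *
goto(-.042,.284,.03)
q=camera('side');cv2.imwrite('pics/c.png',q['img'][...,::-1])"
```

```text
t 2.8 pan mm [-58. 350.] z 0.117 yaw 100.9 grip 0.2508450177886991 F [-0.7  0.6  0.4] | delta frac [-0.44  0.11  0.58] spin frac -0.0
```

View pics/c.png

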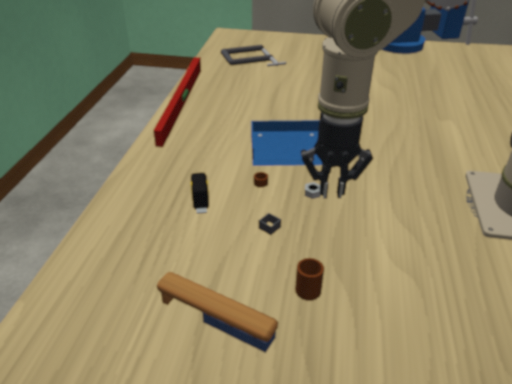

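The gripper is above and behind the nut (313,190), with the fingers side by side across the push line at (335,190). I'll lower it and sweep.

Request:
{"op": "carry_out", "data": {
  "deltas": [
    [-0.3,0.11,0.3,0,-0.5],
    [-0.42,0.11,0.5,0,-0.5],
    [-0.42,0.11,0.58,0,-0.5],
    [-0.42,0.11,0.58,0,-0.5],
    [-0.6,0.11,0.58,0,-0.5],
    [-0.7,0.11,0.58,0,-0.5],
    [-0.8,0.11,0.58,0,-0.5],
    [-0.9,0.11,0.58,0,-0.5],
    [-1,0.11,0.58,0,-0.5],
    [-1,0.11,0.58,0,-0.5]
  ]
}}

```text
clock: 4.1
position: [0.4728, 0.0147, 0.0313]
ee_rot: [0.638, 0.77, -0.0, 0.0]
ft_force: [-0.1, 0.2, 0.5]
grip_width: 0.252
grasp_force: 0.0
```

```bash
python3 -c "
from h import *
goto(-.042,0,.03)
p,X=look(['nut','collar','square'])
q,X=look(['nut','collar','square'],'side')
for k in 'nut collar square'.split(): print(k,[np.round(pan(b['position'])*1000) for b in boxes_of(k,q)[:1]])
cv2.imwrite('pics/d.png',np.hstack([cv2.resize(i['img'][100:300,150:450,::-1],(400,266)) for i in (p,q)]))"
```

```text
t 4.1 pan mm [-41. 198.] z 0.031 yaw 100.7 grip 0.25179014078029405 F [-0.1  0.2  0.5] | delta frac [-1.32  0.    0.01] spin frac -0.01
nut []
collar [([0.596, 0.008, 0.024], 0.56), ([0.566, -0.181, 0.009], 0.42)]
   seg 0.65 top z 0.023 rect [592.   9.] [34. 31.] 72.0
square []
   seg 0.55 top z 0.024 rect [546. 164.] [34. 34.] 59.0
nut []
   seg 0.21 top z 0.024 rect [ 578. -111.] [127. 263.] 7.0
collar [([0.59, 0.022, 0.016], 0.51)]
   seg 0.47 top z 0.02 rect [591.  14.] [33. 40.] 32.0
square [([0.545, 0.168, 0.012], 0.84)]
   seg 0.83 top z 0.02 rect [547. 169.] [35. 35.] 61.0
nut []
collar [array([ 76., 183.])]
square [array([ 59., 335.])]
```

View pics/d.png

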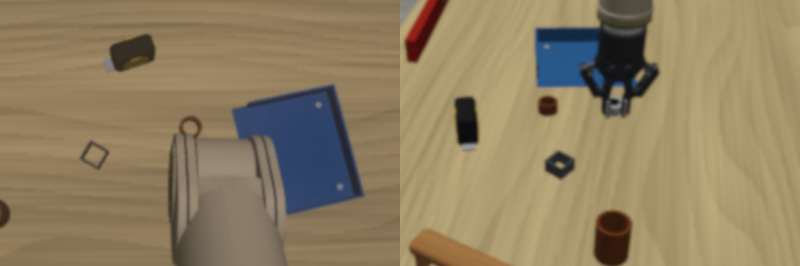

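The nut sits ahead of the fingers at (614,102) in the right-hand crop. I'll keep sweeping it in.

Request:
{"op": "carry_out", "data": {
  "deltas": [
    [-0.1,0,0,0,-0.5],
    [-0.2,0,0,0,-0.5],
    [-0.3,0,0,0,-0.5],
    [-0.4,0,0,0,-0.5],
    [-0.5,0,0,0,-0.5],
    [-0.6,0,0,0,-0.5],
    [-0.7,0,0,0,-0.5],
    [-0.8,0,0,0,-0.5],
    [-0.9,0,0,0,-0.5],
    [-1,0,0,0,-0.5]
  ]
}}

```text
clock: 6.2
position: [0.501, -0.1322, 0.0312]
ee_rot: [0.637, 0.771, -0.0, -0.0]
ft_force: [-0.2, 0.6, 0.3]
grip_width: 0.253
grasp_force: 0.3
```

```bash
python3 -c "
from h import *
goto(-.042,-.005,.03)
q=camera('side')
cv2.imwrite('pics/e.png',cv2.resize(q['img'][80:260,200:400,::-1],(600,540)))"
```

```text
t 6.2 pan mm [-41.  49.] z 0.031 yaw 100.9 grip 0.25257905211912995 F [-0.2  0.6  0.3] | delta frac [-0.36 -0.    0.01] spin frac -0.0
```

View pics/e.png

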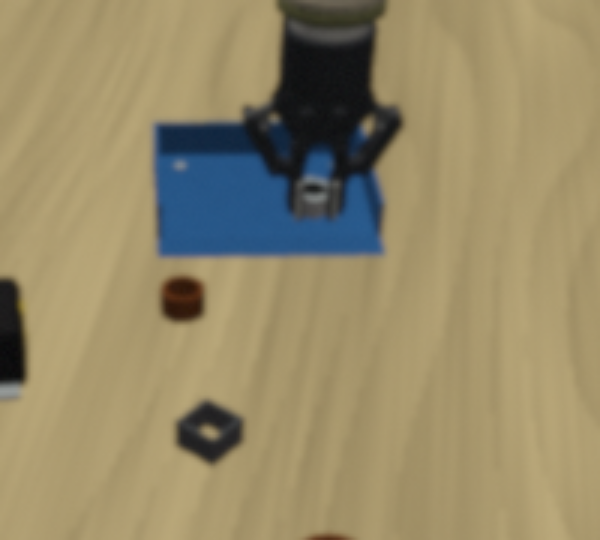

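Request:
{"op": "carry_out", "data": {
  "deltas": [
    [-0.1,0,0,0,-0.5],
    [-0.2,0,0,0,-0.5],
    [-0.3,0,0,0,-0.5],
    [-0.36,0,0,0,-0.5],
    [-0.36,0,0,0,-0.5],
    [-0.2,0,0,0,-0.5],
    [-0.1,0,-0.3,0,-0.5],
    [0,0,-0.6,0,-0.5],
    [0.3,0.25,-0.6,0.1,-0.5],
    [0.6,0.5,-0.6,0.2,-0.5],
    [0.9,0.7,-0.6,0.3,-0.5],
    [1,0.85,-0.6,0.38,-0.5],
    [1,0.85,-0.6,0.38,-0.5],
    [1,0.85,-0.6,0.38,-0.5]
  ]
}}

```text
clock: 8.0
position: [0.5973, 0.0394, 0.1211]
ee_rot: [0.71, 0.704, -0.0, -0.0]
ft_force: [0.3, 0.7, 0.1]
grip_width: 0.252
grasp_force: 0.0
```

```bash
python3 -c "
from h import *
goto(.087,.235,.03)
p,X=look(['nut'],'side')
for k in ['nut']: print(k,[np.round(pan(b['position'])*1000) for b in boxes_of(k,p)[:1]])
print(pan((.592,.010)),pan((.547,.165)))
cv2.imwrite('pics/f.png',cv2.resize(p['img'][80:260,200:400,::-1],(600,540)))"
```

```text
t 8.0 pan mm [ 86. 199.] z 0.121 yaw 89.5 grip 0.25160193393496466 F [0.3 0.7 0.1] | delta frac [ 0.24 -0.04  0.61] spin frac -0.38
nut [([0.515, -0.201, 0.018], 0.47)]
   seg 0.71 top z 0.02 rect [ 516. -206.] [32. 32.] 4.0
nut [array([-41., -21.])]
[0.07497395 0.17083298] [0.06037612 0.3315716 ]
```

View pics/f.png

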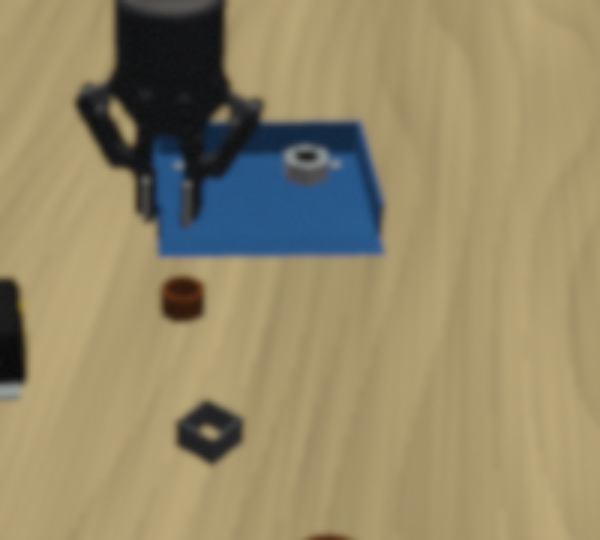

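The nut is inside the pan at (305,163), about pan (-41,-27). Next I'll sweep the collar in, slightly diagonally to stay clear of the side wall.

Request:
{"op": "carry_out", "data": {
  "deltas": [
    [0.24,-0.02,0,0,-0.5],
    [0.24,-0.02,0.3,0,-0.5],
    [0.24,-0.02,0.6,0,-0.5],
    [0.24,-0.02,0.61,0,-0.5],
    [0.1,-0.02,0.61,0,-0.5],
    [0,-0.02,0.61,0,-0.5],
    [-0.1,-0.02,0.61,0,-0.5],
    [-0.2,-0.02,0.61,0,-0.5],
    [-0.3,-0.02,0.61,0,-0.5],
    [-0.4,-0.02,0.61,0,-0.5],
    [-0.5,-0.02,0.61,0,-0.5],
    [-0.6,-0.02,0.61,0,-0.5],
    [-0.7,-0.02,0.61,0,-0.5],
    [-0.8,-0.02,0.61,0,-0.5],
    [-0.9,-0.02,0.61,0,-0.5],
    [-1,-0.02,0.61,0,-0.5]
  ]
}}

```text
clock: 10.2
position: [0.5934, -0.1108, 0.0298]
ee_rot: [0.71, 0.704, 0.0, -0.0]
ft_force: [0.5, 2.5, 1.8]
grip_width: 0.252
grasp_force: 0.9
```

```bash
python3 -c "
from h import *
goto(.04,-.001,.03)
p,X=look(['collar'],'side')
print([np.round(pan(b['position'])*1000) for b in boxes_of('collar',p)[:1]])"
```

```text
t 10.2 pan mm [53. 52.] z 0.03 yaw 89.5 grip 0.2518834062411861 F [0.5 2.5 1.8] | delta frac [-0.36 -0.02 -0.  ] spin frac -0.38
collar [([0.597, -0.122, 0.018], 0.52)]
   seg 0.39 top z 0.022 rect [ 596. -130.] [15. 38.] 8.0
[array([55., 40.])]
```

Request:
{"op": "carry_out", "data": {
  "deltas": [
    [-0.1,0,0,0,-0.5],
    [-0.2,0,0,0,-0.5],
    [-0.3,0,0,0,-0.5],
    [-0.4,0,0,0,-0.5],
    [-0.45,0,0,0,-0.5],
    [-0.45,0,0,0,-0.5],
    [-0.3,0,0,0,-0.5],
    [-0.1,0,-0.3,0,-0.5],
    [0.1,0,-0.6,0,-0.5],
    [0.4,-0.1,-0.6,-0.1,-0.5],
    [0.7,-0.1,-0.6,-0.19,-0.5],
    [1,-0.2,-0.6,-0.19,-0.5],
    [1,-0.2,-0.6,-0.19,-0.5]
  ]
}}

```text
clock: 12.02
position: [0.5639, 0.0457, 0.1196]
ee_rot: [0.672, 0.741, 0.001, -0.001]
ft_force: [-0.4, 0.4, 0.3]
grip_width: 0.251
grasp_force: 0.0
```

Request:
{"op": "carry_out", "data": {
  "deltas": [
    [0.4,-0.05,0,0,-0.5],
    [0.8,-0.05,0,0,-0.5],
    [1,-0.05,0,0,-0.5],
    [1,-0.05,0,0,-0.5]
  ]
}}

```text
clock: 12.52
position: [0.5434, 0.1918, 0.1196]
ee_rot: [0.673, 0.74, 0.0, -0.0]
ft_force: [-0.6, -1.1, -0.3]
grip_width: 0.249
grasp_force: 0.0
```

```bash
python3 -c "
from h import *
goto(.067,.407,.03)
p,X=look(['nut','collar','square'],'side')
for k in 'nut collar square'.split(): print([np.round(pan(b['position'])*1000) for b in boxes_of(k,p)[:1]])
cv2.imwrite('pics/g.png',cv2.resize(p['img'][80:280,200:400,::-1],(600,600)))"
```

```text
t 12.525 pan mm [ 62. 359.] z 0.12 yaw 95.4 grip 0.24919940581301867 F [-0.6 -1.1 -0.3] | delta frac [0.32 0.   0.6 ] spin frac -0.19
nut [([0.516, -0.202, 0.018], 0.74)]
   seg 0.53 top z 0.02 rect [ 515. -206.] [41. 32.] 72.0
collar []
square [([0.546, 0.17, 0.013], 0.89), ([0.7, 0.129, 0.049], 0.67)]
   seg 0.87 top z 0.02 rect [546. 166.] [38. 36.] 58.0
[array([-40., -23.])]
[]
[array([ 60., 336.])]
```

View pics/g.png

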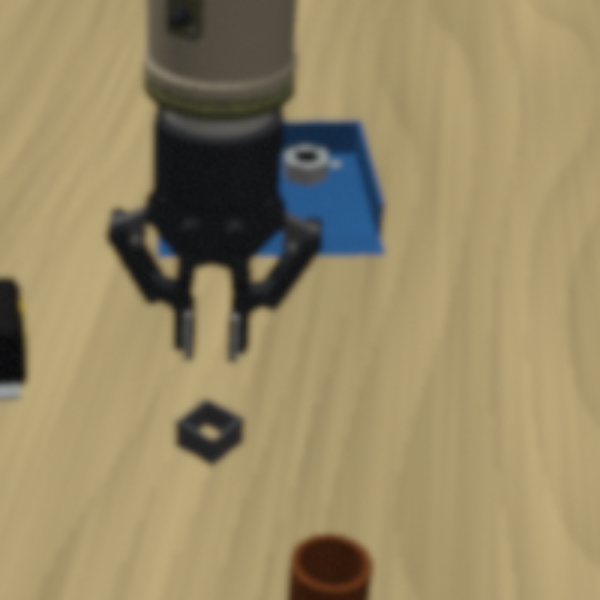

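The nut is still in the pan at (305,163). The arm hides the collar, and the square is at (210,432), corner towards the fingers. I'll go down behind the square and push.

Request:
{"op": "carry_out", "data": {
  "deltas": [
    [0.35,0,0,0,-0.5],
    [0.35,0,0.3,0,-0.5],
    [0.35,0,0.6,0,-0.5],
    [0.35,0,0.6,0,-0.5],
    [0.2,0,0.6,0,-0.5],
    [0.1,0,0.6,0,-0.5],
    [0,0,0.6,0,-0.5],
    [-0.1,0,0.6,0,-0.5],
    [-0.2,0,0.6,0,-0.5],
    [-0.3,0,0.6,0,-0.5],
    [-0.4,0,0.6,0,-0.5],
    [-0.5,0,0.6,0,-0.5],
    [-0.6,0,0.6,0,-0.5],
    [-0.7,0,0.6,0,-0.5],
    [-0.8,0,0.6,0,-0.5]
  ]
}}

```text
clock: 14.9
position: [0.5548, 0.0686, 0.0298]
ee_rot: [0.675, 0.738, 0.0, -0.0]
ft_force: [0.1, 0.6, 0.9]
grip_width: 0.248
grasp_force: 0.7
```

```bash
python3 -c "
from h import *
goto(.038,.048,.03)
p,X=look(['nut','collar','square'],'side')
for k in 'nut collar square'.split(): print([np.round(pan(b['position'])*1000) for b in boxes_of(k,p)[:1]])
cv2.imwrite('pics/h.png',cv2.resize(p['img'][80:280,200:400,::-1],(600,600)))"
```

```text
t 14.9 pan mm [ 50. 235.] z 0.03 yaw 95.2 grip 0.24820387426426424 F [0.1 0.6 0.9] | delta frac [-1.25  0.05 -0.  ] spin frac -0.19
nut [([0.518, -0.201, 0.015], 0.43)]
   seg 0.62 top z 0.02 rect [ 516. -208.] [35. 42.] 13.0
collar []
square [([0.556, 0.057, 0.009], 0.69)]
[array([-38., -22.])]
[]
[array([ 48., 224.])]
```

View pics/h.png

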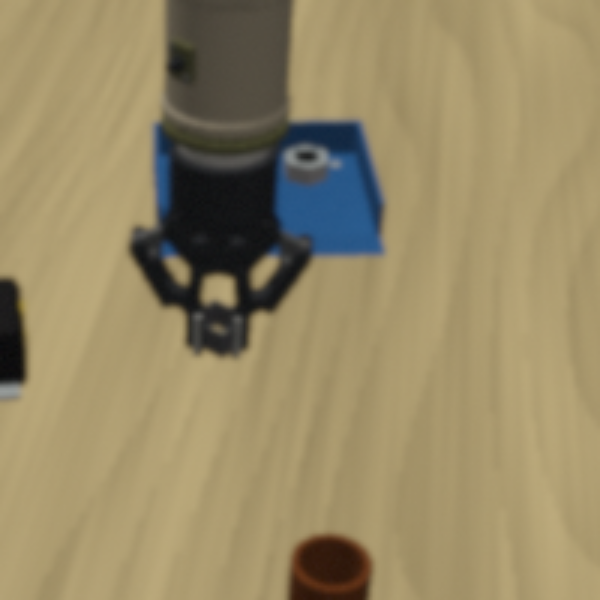

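The square is nested between the fingers at (218,328). I'll keep pushing.

Request:
{"op": "carry_out", "data": {
  "deltas": [
    [-0.1,0,0,0,-0.5],
    [-0.2,0,0,0,-0.5],
    [-0.3,0,0,0,-0.5],
    [-0.4,0,0,0,-0.5],
    [-0.5,0,0,0,-0.5],
    [-0.6,0,0,0,-0.5],
    [-0.7,0,0,0,-0.5],
    [-0.8,0,0,0,-0.5],
    [-0.9,0,0,0,-0.5],
    [-1,0,0,0,-0.5]
  ]
}}

```text
clock: 16.65
position: [0.5683, -0.0807, 0.0298]
ee_rot: [0.675, 0.738, 0.0, 0.0]
ft_force: [-0.2, 0.7, 1.3]
grip_width: 0.255
grasp_force: 0.8
```

Request:
{"op": "carry_out", "data": {
  "deltas": [
    [-0.1,0,0,0,-0.5],
    [-0.2,0,0,0,-0.5],
    [-0.25,0,0,0,-0.5],
    [-0.25,0,0,0,-0.5],
    [-0.1,0,0,0,-0.5],
    [0.1,0,0,0,-0.5],
    [0.3,0,-0.4,0,-0.5],
    [0.6,0,-0.8,0,-0.5],
    [1,0,-1,0,-0.5],
    [1,0,-1,0,-0.5]
  ]
}}

```text
clock: 17.9
position: [0.5549, 0.0742, 0.1819]
ee_rot: [0.673, 0.74, 0.002, 0.0]
ft_force: [0.8, -0.3, -1.1]
grip_width: 0.246
grasp_force: 0.0
```

Request:
{"op": "carry_out", "data": {
  "deltas": [
    [0.4,-0.4,0,0,-0.5],
    [0.8,-0.8,0,0,-0.5],
    [1,-1,0,0,-0.5],
    [1,-1,0,0,-0.5]
  ]
}}

```text
clock: 18.4
position: [0.389, 0.2072, 0.1792]
ee_rot: [0.673, 0.74, -0.0, -0.0]
ft_force: [0.3, -0.3, 0.1]
grip_width: 0.247
grasp_force: 0.0
```

```bash
python3 -c "
from h import *
goto(0,.4,.03)
p,X=look(['nut','collar','square','pan','tape'],'top')
q,X=look(['nut','collar','square'],'side')
for k in 'nut collar square'.split(): print(k,[np.round(pan(b['position'])*1000) for s in (p,q) for b in boxes_of(k,s)[:1]])
cv2.imwrite('pics/i.png',np.hstack([cv2.resize(p['img'][130:290,250:450,::-1],(400,320)),cv2.resize(q['img'][80:240,200:400,::-1],(400,320))]))"
```

```text
t 18.4 pan mm [-87. 403.] z 0.179 yaw 95.4 grip 0.24703236006522097 F [ 0.3 -0.3  0.1] | delta frac [0.04 0.58 0.99] spin frac -0.19
nut [([0.518, -0.208, 0.02], 0.51)]
   seg 0.65 top z 0.023 rect [ 516. -211.] [35. 38.] 13.0
collar [([0.591, -0.201, 0.021], 0.74), ([0.589, 0.416, 0.046], 0.34)]
   seg 0.77 top z 0.026 rect [ 592. -205.] [35. 34.] 45.0
square [([0.591, -0.205, 0.022], 0.53), ([0.573, -0.147, 0.021], 0.48)]
   seg 0.62 top z 0.026 rect [ 574. -144.] [34. 35.] 59.0
pan [([0.544, -0.16, 0.007], 0.57)]
   seg 0.57 top z 0.022 rect [ 550. -174.] [189. 144.] 12.0
tape [([0.7, 0.104, 0.06], 0.94)]
   seg 0.7 top z 0.059 rect [710. 102.] [36. 67.] 15.0
nut [([0.517, -0.2, 0.02], 0.74)]
   seg 0.46 top z 0.02 rect [ 517. -209.] [36. 41.] 13.0
collar [([0.592, -0.196, 0.023], 0.45)]
   seg 0.58 top z 0.023 rect [ 593. -194.] [47. 33.] 81.0
square [([0.572, -0.141, 0.012], 0.49)]
   seg 0.69 top z 0.025 rect [520. -20.] [187. 461.] 12.0
nut [array([-39., -29.]), array([-39., -21.])]
collar [array([ 34., -36.]), array([ 36., -31.])]
square [array([ 33., -40.]), array([27., 26.])]
```

View pics/i.png

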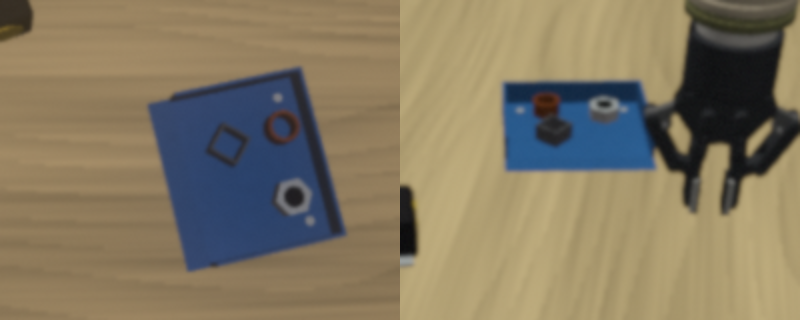

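All three parts are fully inside the pan: square at (227,145), collar at (282,127) and nut at (293,196) in the left crop. The arm is clear.

```bash
python3 -c "
from workcell import ticket
print(ticket.hand_in())"
```

```text
the job is handed in; nothing more can be done
None
```

The nut and both offcuts are swept fully inside the blue pan, with the sleeve, tape measure and brush untouched; I handed the job in at about 18 s, but the hand-in gave no verdict.

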